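# Clamp a jar in the clockwork jar opener and wind it up

## Robot

A 6-joint arm with a two-finger parallel gripper is mounted at the origin on the work surface. World frame = base frame: x ahead of the robot, y to its left, z up, the work surface at z = 0. Lengths are in m, angles in rad, forces in N, time in s.
With the tool pointing down it reaches from about 0.375 to 0.9 m from the base axis. Payload 3.1 kg.
Tool frame: the origin (TCP) lies on the mounting face of the last link; the fingertips stand 182 mm ahead of it and the grasp point (between the pads) lies 164 mm ahead of it (bot.grasp_offset is the distance from the TCP to the grasp point, in m); z points along the fingers, y is the line along which they close (so a half turn about z gives the same grasp; the last joint's range is limited). The gripper opens to 87 mm and grips with 3 to 60 N. Pads are 19 mm wide; open, the fingers measure 117 mm over their backs; the gripper's body (75 mm by 190 mm) begins 51 mm behind the grasp point.
Start: joints at [1.056, 0.527, 1.433, -0, 1.181, -0.178], TCP at [0.207, 0.59, 0.405] pointing down, gripper open.
Joint ranges: [-3.08, 3.08], [-0.75, 2.2], [0.22, 2.44], [-1.43, 4.57], [0, 2.65], [-2.85, 2.85]. Speed limits (rad/s): [2.79, 2.79, 3.14, 3.14, 3.14, 3.14].

## Interface

Orientations are given as a unit quaternion [w, x, y, z].
In Python, from rig import sensors, camera, get_calibration, ticket, bot gives the robot as it stands. The module is installed in compiled form; this text tells all that it offers.
- The arm moves only by the shell command python3 -m crank 'ROWS' [FORCE]. ROWS is JSON, a list of rows, each an object of numbers: "x", "y", "z": the shift along the tool's x, y, z in cm; "yaw": the turn about the tool's z in degrees; "hand": the opening, from -1 (shut) to 1 (fully open). A call has 1 to 12 rows; each row shifts and turns the commanded pose from where the row before left it, along the tool's axes as they then stand; what a row does not reach is not made up. A row lasts 1/12 s, in which the tool goes at most 41.7 mm and 7.16 degrees, less where a joint would pass 70% of its speed; a pose out of reach is approached as far as the arm can. A call is refused whole if a number of a shift passes 4.17 or a number of a turn 7.16, either way. A call with a gripper value outside its range is refused whole. The fingers move at their own pace and stop on an object; FORCE is the grip in N (left out, the last holds). Time passes only in rows, so rows that do not move let the fingers close. It gives the time, the measured TCP pose, the force, the opening and the grip force at its end, in the units of the state.
- sensors.state(): the state, without advancing time (a new reading comes with each control period).
- camera(name): name is "scene" or "side" or "wrist"; returns the picture (480x640x3 uint8, red, green, blue); there is no depth.
- get_calibration(name): a dict with "intrinsics" (3x3 intrinsics, pixels), "dist_coeffs" ([k1, k2, p1, p2, k3] as OpenCV has them; the pictures are not rectified), "rvec" (rotation vector, rad) and "tvec" (3), from world to camera coordinates, as OpenCV has them; the wrist camera has in their place "hand_eye" (4x4, takes a point from camera to tool coordinates, whose origin is the TCP and whose axes are the flange's). Camera axes: x right, y down, z forward; pixel columns grow to the right and rows downward; lengths in m; the calibration is good to about 2 mm. A picture is of the moment at which its call begins: read the wrist's pose just before it. get_calibration takes no time and is no camera call.
- ticket.close_job(): hands the job in; it is judged then, once.
The state is a dict: "time": time; "qpos": joint angles; "qvel": joint speeds; "joint_torque": joint torques, N m; "ee_pos": TCP position; "tool_rot": TCP orientation; "ft_force": force on the tool from outside, world axes, zero at the start; "moment": the same for the moment, N m; "width": finger opening in m; "finger_force": force on a finger pad.
Only numpy, scipy, OpenCV 4.12 (cv2) and the standard library are available. Lean on these libraries where they do the work, as an engineer would, in place of code of your own. Each camera call takes 0.05 s, during which the arm holds its last target. There are 200 camera calls.

## Task

Get the jar opener ready: stand the short squat jar upright on the opener's bed, centred across the jaws, and let go of it; then slide the moving jaw gently shut until the jar is gripped between both jaws. Only then wind the opener's key clockwise, in as many partial turns as you need, until the spring is fully wound and the key comes up against its stop. Leave everything else on the counter where it stands.

Things in the scene. Friction and masses are not known exactly. Their poses are not given: they have to be found in the camera images.
- opener: White jar opener fixed to the counter; origin on the counter, x away from the robot, y left, z up, yaw varying 20 degrees either way. Base plate: x -80 to 80, y -150 to 185, 14 mm thick. Bed for the jar: its flat top between the jaws, on the line x = 0. Spring housing: x -64 to 50, y 75 to 185, up to 125 mm high; the face on its far side slopes 35 degrees, looking up and away from the robot (+x).
- fixed_jaw: Steel fixed jaw beside the spring housing, a plate 70 mm (opener's x) by 14 mm, 50 mm high. The origin is at the foot of the middle of its gripping face, at opener (0, 55, 14) mm; the face is upright and looks to opener -y; the axes are parallel to the opener's.
- jaw (a joint): Slide of the moving jaw, m: 0 is fully open (125 mm between the jaw faces), growing as it moves along opener +y towards the fixed jaw; end of travel 0.085. Starts at 0 to 0.025. About 2.5 N of friction, no spring: it stays where it is left. The squat jar is gripped at about 0.065.
- jaw_face (a point): Point on the gripping face of the moving jaw, 44 mm above the counter, on the line x = 0 of the opener; the face is upright and looks to opener +y; axes parallel to the opener's. The jaw is a steel plate 70 mm (x) by 12 mm (y), from 15 to 65 mm above the counter.
- jaw_tab (a point): Point in the moving jaw's thumb tab, 69 mm above the counter, axes parallel to the opener's. The tab is an upright block 30 mm (opener's x) by 12 mm (y), top 83 mm above the counter, behind the jaw plate (its middle 18 mm to the -y side of the gripping face). Push it on its -y side, 6 mm from this point, or pinch it.
- key (a joint): Turn of the winding key, rad: 0 is run down, growing as it turns clockwise seen by someone looking at the sloping face from above; the stop (fully wound) is at 4.7. Starts at 0.1 to 1.0. It stays where it is let go; turning takes about 0.10 N m at first and 0.17 N m near the stop. At 0 the bow's length lies along opener x, up and down the slope.
- key_grip (a point): Middle of the winding key's steel butterfly bow: 52 mm long (this frame's x), 10 mm thick (y, the way to pinch it), 23 mm along the key's axis (26 to 49 mm off the sloping face; this point is 38 mm off it, 119 mm above the counter). The frame turns with the key; z is the key's axis, pointing out of the face, up and away from the robot (opener +x), 35 degrees from vertical.
- jar: The short squat glass jar with paper label and aluminium lid: 60 mm diameter, 80 mm high, 0.2 to 0.4 kg. Origin at the centre of its underside, z up. Stands on the counter to the left or right of the opener, in a place shared out at random with the tall jar, the mill and the can.
- tall_jar: Bystander: tall glass jar, 64 mm diameter, 125 mm high, with a lid; origin at its underside.
- mill: Bystander: turned dark wooden pepper mill, 56 mm diameter, 140 mm high; origin at its underside.
- can: Bystander: steel food can, 66 mm diameter, 105 mm high; origin at its underside.
- spice: Bystander: small spice tin, 44 mm diameter, 45 mm high, at the opener's right end; origin at its underside.
- ramekin: Bystander: white ramekin, 72 mm diameter, 40 mm high, behind the opener; origin at its underside.
- spatula: Bystander: flat wooden spatula, 200 mm long, lying behind the opener; its axis x lies along the handle.

How it is judged:
On the way, in this order (a step that is already met when the one before it is completed fails the run):
1. the squat jar stands upright on the bed between the open jaws, released (x of jar in the frame of opener between -0.02 and 0.02 m and y of jar in the frame of opener between -0.05 and 0.03 m and z of jar in the frame of opener between 0.009 and 0.019 m and angle between jar's own z axis and vertical below 0.1 rad and linear speed of jar below 0.03 m/s and contact force between the fingers and jar below 0.2 N), for 0.2 s.
2. the moving jaw is pushed against the jar until both jaws press on it with more than 2 N (contact force between each of jaw, fixed_jaw and jar above 2 N), for 0.1 s.
3. the key is wound up to within about 17 degrees of its stop (value of joint key above 4.4 rad), for 0.2 s.
At the end, for the whole second after the job is handed in: The squat jar stands upright (within 0.1 rad) and still on the bed, within 20 mm of the jaws' centre line, with less than 3 mm between it and each jaw; the key is at 4.4 rad or more (its stop is at 4.7) and stays there; nothing is held (all of step 1 and y of jar in the frame of fixed_jaw above -0.033 m and y of jar in the frame of jaw_face below 0.033 m and value of joint key above 4.4 rad and velocity of joint key below 0.1 rad/s); the robot touches nothing.
It fails at once if the jaw is forced: more than 60 N on the jar (contact force between jaw and jar above 60 N).
It fails at once if the jar is tipped over (more than 0.6 rad) (angle between jar's own z axis and vertical above 0.6 rad).
It fails at once if another thing on the counter is moved more than 30 mm (distance of any of tall_jar, mill, can, spice, ramekin, spatula from where it was at the start of the episode above 0.03 m).
It also fails if it takes over 72 s, if anything falls off the work surface, if the arm or the gripper's body presses on something with over 40 N, if the wrist force passes 120 N, or if a joint passes its speed limit or range.

## Working session

There is one attempt and no reset: what is moved stays moved. The work goes in short steps, Python scripts to look and compute and a shell command to move; the robot and the scene stay as the last step left them, time stands still between calls to the robot, and variables do not carry over. Pictures are saved under pics/ and viewed, at most 10 in all, crops included, and the job is handed in when it is done.

```bash
mkdir -p pics; python3 - <<'E'
from rig import sensors, camera, get_calibration, bot
import cv2,numpy as np
for n in("scene","side","wrist"):
    c=get_calibration(n); print(n,{k:np.round(v,4).tolist() for k,v in c.items()})
    cv2.imwrite(f"pics/{n}0.png",camera(n)[:,:,::-1])
print(sensors.state())
E
```

```text
scene {'intrinsics': [[453.6975, 0.0, 314.4328], [0.0, 453.6975, 235.0492], [0.0, 0.0, 1.0]], 'dist_coeffs': [-0.0934, 0.0, 0.0, 0.0, 0.0], 'rvec': [1.3299, 2.1642, -0.9338], 'tvec': [0.2561, -0.268, 1.4688]}
side {'intrinsics': [[449.4845, 0.0, 320.1836], [0.0, 449.4845, 244.1382], [0.0, 0.0, 1.0]], 'dist_coeffs': [-0.0364, 0.0, 0.0, 0.0, 0.0], 'rvec': [2.1382, -0.5845, 0.2804], 'tvec': [-0.5108, 0.2543, 0.7806]}
wrist {'intrinsics': [[343.7732, 0.0, 316.8996], [0.0, 343.7732, 239.1522], [0.0, 0.0, 1.0]], 'dist_coeffs': [-0.0164, 0.0, 0.0, 0.0, 0.0], 'hand_eye': [[0.0004, -0.9604, -0.2786, 0.076], [1.0, 0.0002, 0.0008, -0.0003], [-0.0007, -0.2786, 0.9604, 0.0193], [0.0, 0.0, 0.0, 1.0]]}
{'time': 0.15, 'qpos': array([ 1.05550680e+00,  5.28253935e-01,  1.43358125e+00, -6.69523478e-06,
        1.18137284e+00, -1.78504044e-01]), 'qvel': array([ 0.00044057, -0.00273705, -0.00388225, -0.00015127, -0.00128856,
       -0.00081446]), 'joint_torque': array([ 5.80799478e-04, -4.40433061e+01, -1.76842654e+01,  6.33719796e-02,
        5.52238652e-02, -1.07260687e-04]), 'ee_pos': array([0.20638479, 0.58967687, 0.40400388]), 'tool_rot': array([-2.71685653e-04,  1.67596732e-01,  9.85855305e-01, -7.60624382e-04]), 'ft_force': array([-0.6478307 , -0.45390238, -0.04638135]), 'moment': array([0.02002309, 0.04608004, 0.03317469]), 'finger_force': 0.0, 'width': 0.08676192945614022}
```

View pics/scene0.png

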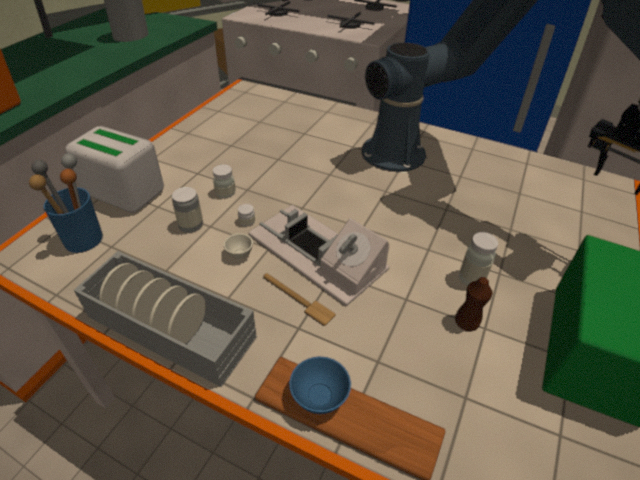

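View pics/side0.png

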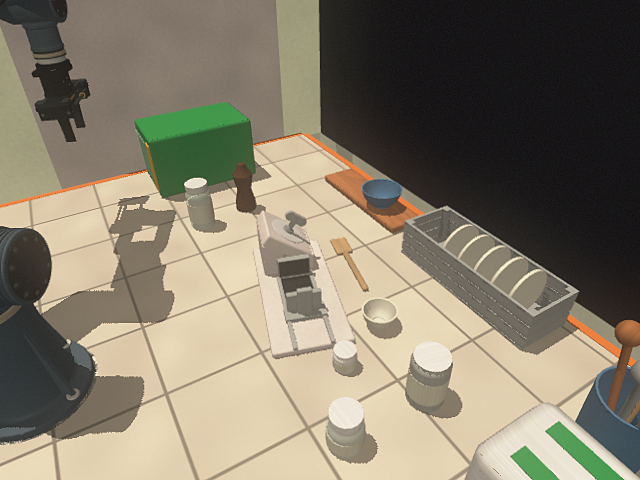

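The scene view shows the opener around (320,250), with two round things at left, (188,210) and (223,182), and a tall jar at (480,258) and the mill at (472,305). The side view shows the left pair at (430,375) and (346,428), the jaw near (298,285) and the key at (295,217). I'll enlarge the opener and the pair in both views.

```bash
python3 - <<'E'
import cv2,numpy as np
a=cv2.imread("pics/scene0.png");b=cv2.imread("pics/side0.png")
A=cv2.resize(a[160:310,165:395],(800,522),interpolation=3)
B=cv2.resize(b[200:470,240:480],(533,600),interpolation=3)
cv2.imwrite("pics/cA.png",A);cv2.imwrite("pics/cB.png",B)
E
```

```text
(no output)
```

View pics/cA.png

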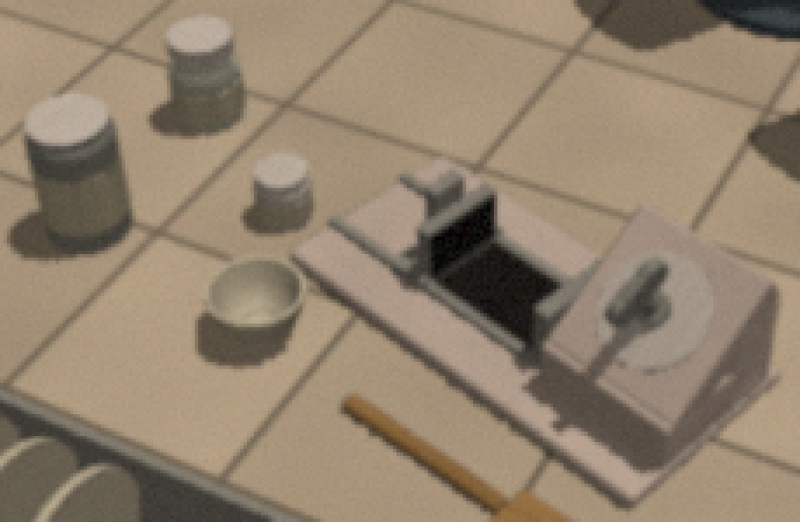

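View pics/cB.png

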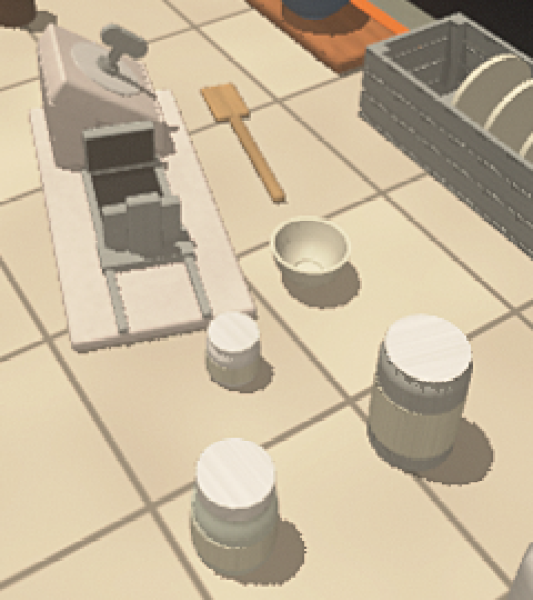

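The crops show the squat jar's lid at crop (200,36) in scene and (236,472) in side. Also visible are the base-plate corners, the moving jaw's face top edge (430,237)-(494,195), and the key's bow ends (660,265) and (618,310). I'll fit the poses from these.

```bash
cat > h.py <<'E'
import cv2,numpy as np
from rig import sensors, camera, get_calibration, bot
from scipy.optimize import least_squares
from scipy.spatial.transform import Rotation as R
cal={n:get_calibration(n) for n in("scene","side","wrist")}
def ext(n,st=None):
    c=cal[n]
    if n!="wrist": return np.array(c["rvec"],float),np.array(c["tvec"],float)
    T=np.eye(4);q=st["tool_rot"];T[:3,:3]=R.from_quat(q,scalar_first=True).as_matrix();T[:3,3]=st["ee_pos"]
    M=np.linalg.inv(T@np.array(c["hand_eye"]));return cv2.Rodrigues(M[:3,:3])[0],M[:3,3]
def proj(n,P,st=None):
    r,t=ext(n,st);return cv2.projectPoints(np.atleast_2d(P).astype(float),r,t,np.array(cal[n]["intrinsics"]),np.array(cal[n]["dist_coeffs"]))[0][:,0]
def tri(obs): # [(name,px,st)]
    f=lambda p:np.concatenate([proj(n,p,s)[0]-u for n,u,s in obs])
    r=least_squares(f,[.5,-.1,.05]);return r.x,np.abs(r.fun).max()
def opf(o): # opener->world
    return lambda P:(np.atleast_2d(P)@R.from_euler("z",o[2]).as_matrix().T)+[o[0],o[1],0]
th=np.radians(35); nrm=np.array([np.sin(th),0,np.cos(th)]); down=np.array([np.cos(th),0,-np.sin(th)])
E
python3 - <<'E'
from h import *
A=lambda u,v:np.array([165+u/3.478,160+v/3.48]); B=lambda u,v:np.array([240+u/2.221,200+v/2.222])
obs=[("scene",A(445,160),[-80,-150,14]),("scene",A(296,256),[80,-150,14]),("scene",A(628,496),[80,185,14]),
("side",B(76,342),[-80,-150,14]),("side",B(256,308),[80,-150,14])]
P=np.array([o[2] for o in obs])/1e3
def f(o):
    W=opf(o)(P);return np.concatenate([proj(o_[0],w)[0]-o_[1] for o_,w in zip(obs,W)])
r=least_squares(f,[.5,0,0]);o=r.x;print("opener",o,np.degrees(o[2]),r.fun.round(1))
np.save("o.npy",o)
j,e=tri([("scene",A(200,36),0),("side",B(236,472),0)]);print("jar lid",j,e,np.hypot(*j[:2]))
j,e=tri([("scene",A(68,118),0),("side",B(427,348),0)]);print("other lid",j,e)
inv=lambda p:R.from_euler("z",-o[2]).apply(p-np.array([o[0],o[1],0]))
for nm,a,b in [("spice",A(281,168),B(234,332)),("ramekin",A(255,285),B(310,245)),("key",A(640,290),B(125,42)),("keyup",A(658,266),B(112,36)),]:
    p,e=tri([("scene",a,0),("side",b,0)]);print(nm,p,inv(p)*1e3,e)
# jaw: fit slide from face top edge in scene
g=lambda s:np.concatenate([proj("scene",opf(o)([[.035,-.07+s[0],.065]]))[0]-A(430,237),proj("scene",opf(o)([[-.035,-.07+s[0],.065]]))[0]-A(494,195)])
r=least_squares(g,[.01]);print("jaw",r.x,r.fun)
kg=np.array([0,0,.119]);
E
```

```text
opener [ 0.51959927 -0.03618561 -0.29851136] -17.103441327312318 [-0.9 -2.3 -2.7 -1.8  1.1  1.4 -1.8 -0.9  0.8 -1.2]
jar lid [ 0.42559965 -0.36126736  0.07551616] 0.34823409591894006 0.5582554703680829
other lid [ 0.58441437 -0.36189324  0.10213564] 0.46375306095126234
spice [ 0.50408322 -0.23747009  0.04316242] [  44.36744773 -196.94597263   43.16242002] 0.5544036189417909
ramekin [ 0.61605102 -0.18654613  0.03933373] [ 136.40689324 -115.34463023   39.33373424] 0.4451435526463854
key [0.57598834 0.08081457 0.11718479] [ 19.48579574 128.40979192 117.18479244] 0.9823084842838625
keyup [0.56266117 0.0851591  0.12727932] [  5.47029874 128.64269113 127.27931755] 1.6054955430019504
jaw [0.02600784] [-0.38237439 -0.15540582  1.39817039 -1.43954799]
```

```bash
python3 -m crank '[{"x":-4.1,"yaw":7.16},{"x":-4.1,"yaw":7.16},{"x":-4.1,"yaw":7.16},{"x":-4.1,"yaw":7.16},{"x":-4.1,"yaw":7.16},{"x":-4.1,"yaw":7.16},{"x":-4.1,"yaw":7.16},{"x":-4.1,"yaw":7.16},{"x":-4.1,"yaw":7.16},{"x":-4.1,"yaw":7.16},{"x":-4.1,"yaw":7.16},{"x":-4.1,"yaw":7.16}]'
python3 - <<'E'
from h import *
s=sensors.state();print(s["ee_pos"],s["qpos"])
M=R.from_quat(s["tool_rot"],scalar_first=True).as_matrix();print(M.round(3))
cv2.imwrite("pics/w1.png",camera("wrist")[:,:,::-1]);np.save("w1.npy",s,allow_pickle=True)
E
```

```text
[0.20638479 0.58967687 0.40400388] [ 1.05550680e+00  5.28253935e-01  1.43358125e+00 -6.69523478e-06
  1.18137284e+00 -1.78504044e-01]
[[-0.944  0.33  -0.001]
 [ 0.33   0.944 -0.001]
 [ 0.    -0.002 -1.   ]]invalid input at $[0]: expected keys x, y, z, yaw, hand
```

View pics/w1.png

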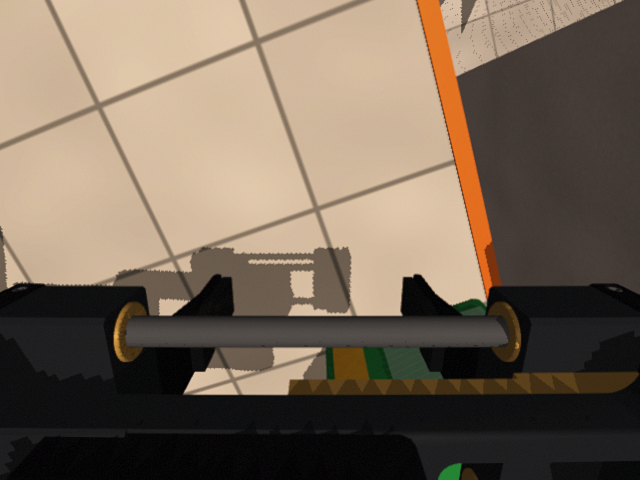

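The arm has not moved because every row needs all five keys. The wrist picture shows empty counter, with the gripper filling rows below about 290.

```bash
python3 -m crank '[{"x":-4.1,"y":0,"z":0,"yaw":7.16,"hand":1},{"x":-4.1,"y":0,"z":0,"yaw":7.16,"hand":1},{"x":-4.1,"y":0,"z":0,"yaw":7.16,"hand":1},{"x":-4.1,"y":0,"z":0,"yaw":7.16,"hand":1},{"x":-4.1,"y":0,"z":0,"yaw":7.16,"hand":1},{"x":-4.1,"y":0,"z":0,"yaw":7.16,"hand":1},{"x":-4.1,"y":0,"z":0,"yaw":7.16,"hand":1},{"x":-4.1,"y":0,"z":0,"yaw":7.16,"hand":1},{"x":-4.1,"y":0,"z":0,"yaw":7.16,"hand":1},{"x":-4.1,"y":0,"z":0,"yaw":7.16,"hand":1},{"x":-4.1,"y":0,"z":0,"yaw":7.16,"hand":1},{"x":-4.1,"y":0,"z":0,"yaw":7.16,"hand":1}]'
python3 - <<'E'
from h import *
s=sensors.state();print(s["ee_pos"],s["qpos"])
M=R.from_quat(s["tool_rot"],scalar_first=True).as_matrix();print(M.round(3))
E
```

```text
time: 1.2
ee_pos: [0.4399, 0.2056, 0.4048]
tool_rot: [0.0, 0.796, 0.605, 0.001]
ft_force: [0.3, -0.9, -0.1]
width: 0.087
finger_force: 0.0
[0.43988    0.20564849 0.40475653] [ 2.06773054e-01  3.40678095e-01  1.77422632e+00 -3.86374336e-04
  1.02511468e+00  4.79145301e-01]
[[ 0.269  0.963  0.002]
 [ 0.963 -0.269 -0.   ]
 [ 0.     0.002 -1.   ]]
```

```bash
python3 -m crank '[{"x":-3.7,"y":1,"z":0,"yaw":0,"hand":1},{"x":-3.7,"y":1,"z":0,"yaw":0,"hand":1},{"x":-3.7,"y":1,"z":0,"yaw":0,"hand":1},{"x":-3.7,"y":1,"z":0,"yaw":0,"hand":1},{"x":-3.7,"y":1,"z":0,"yaw":0,"hand":1},{"x":-3.7,"y":1,"z":0,"yaw":0,"hand":1},{"x":-3.7,"y":1,"z":0,"yaw":0,"hand":1},{"x":-3.7,"y":1,"z":0,"yaw":0,"hand":1},{"x":0,"y":0,"z":0,"yaw":1.3,"hand":1},{"x":0,"y":0,"z":0,"yaw":0,"hand":1}]'
python3 - <<'E'
from h import *
s=sensors.state();print(s["ee_pos"],s["qpos"])
cv2.imwrite("pics/w2.png",camera("wrist")[:,:,::-1]);np.save("w2.npy",s,allow_pickle=True)
M=R.from_quat(s["tool_rot"],scalar_first=True).as_matrix();print(M.round(3))
E
```

```text
time: 2.03
ee_pos: [0.4387, -0.101, 0.4047]
tool_rot: [0.0, 0.803, 0.596, 0.0]
ft_force: [-0.5, 0.2, 0.3]
width: 0.0872
finger_force: 0.0
[ 0.43870201 -0.10104454  0.40474165] [-4.75567800e-01  2.93235091e-01  1.85378061e+00  2.40590117e-04
  9.94269589e-01 -1.81907337e-01]
[[ 0.29   0.957  0.   ]
 [ 0.957 -0.29   0.   ]
 [ 0.     0.    -1.   ]]
```

View pics/w2.png

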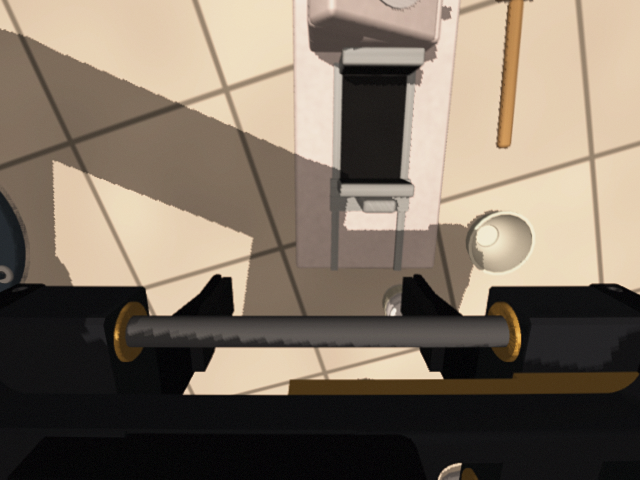

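The wrist view shows the base plate's -y corners at (298,267) and (432,267). The moving jaw's face top edge runs from (341,181) to (412,181), and the fixed jaw's face top edge from (343,66) to (423,66).

```bash
python3 - <<'E'
from h import *
s=np.load("w2.npy",allow_pickle=True).item()
A=lambda u,v:np.array([165+u/3.478,160+v/3.48]); B=lambda u,v:np.array([240+u/2.221,200+v/2.222])
obs=[("wrist",(298,267),[-80,-150,14]),("wrist",(432,267),[80,-150,14]),("wrist",(343,66),[-35,55,64]),("wrist",(423,66),[35,55,64]),("wrist",(341,181),[-35,-70,65]),("wrist",(412,181),[35,-70,65])]
extra=[("scene",A(445,160),[-80,-150,14]),("scene",A(296,256),[80,-150,14]),("side",B(76,342),[-80,-150,14]),("side",B(256,308),[80,-150,14])]
for O in (obs,obs+extra):
    P=np.array([o[2] for o in O])/1e3
    def f(p):
        Q=P.copy();Q[4:6,1]+=p[3]
        return np.concatenate([proj(a[0],w,s)[0]-a[1] for a,w in zip(O,opf(p)(Q))])
    r=least_squares(f,[.52,-.03,-.3,.02],x_scale=.01,loss="soft_l1");print(r.x.round(4),np.degrees(r.x[2]),f(r.x).round(1))
    if O is obs: o=r.x
np.save("o.npy",o)
# key phi from scene & side bow ends, predicted centre
kg=opf(o)([.0218,.130,.119])[0];print("key",kg,[proj(n,kg)[0].round(1) for n in("scene","side")],A(640,290),B(125,42))
for ph in np.arange(0,1.1,.2):
    d=.026*(down*np.cos(ph)+np.array([0,-np.sin(ph),0]));W=opf(o)(np.array([.0218,.13,.119])+.0*nrm+np.array([d,-d]))
    W0=W+R.from_euler("z",o[2]).apply(nrm*.011)
    a=(proj("scene",W0)-[165,160])*3.478;b=(proj("side",W0)-[240,200])*2.221;print(round(ph,1),a.round().tolist(),b.round().tolist())
E
```

```text
[ 0.5168 -0.0385 -0.2962  0.027 ] -16.972609745622606 [-2.2  2.1  2.2  2.4 -1.1 -0.9  0.8 -0.4 -1.4 -0.1  3.1  0.2]
[ 0.5171 -0.038  -0.2948  0.0264] -16.892407433590808 [-1.9  1.7  2.5  1.8 -1.1 -1.6  0.9 -1.2 -1.2 -0.1  3.3  0.1 -1.2 -2.9
 -2.9 -2.5 -2.4  0.4  0.5 -0.3]
key [0.57558076 0.07950501 0.119     ] [array([347.7, 243. ]), array([295.4, 218. ])] [349.01380104 243.33333333] [296.28095452 218.90189019]
0.0 [[606.0, 318.0], [653.0, 249.0]] [[150.0, 41.0], [107.0, 22.0]]
0.2 [[600.0, 313.0], [659.0, 253.0]] [[151.0, 44.0], [106.0, 19.0]]
0.4 [[595.0, 307.0], [664.0, 259.0]] [[151.0, 46.0], [107.0, 17.0]]
0.6 [[592.0, 300.0], [668.0, 266.0]] [[150.0, 47.0], [108.0, 16.0]]
0.8 [[590.0, 293.0], [670.0, 274.0]] [[148.0, 48.0], [110.0, 15.0]]
1.0 [[590.0, 285.0], [670.0, 282.0]] [[145.0, 49.0], [113.0, 15.0]]
```

```bash
python3 -m crank '[{"x":-3.6,"y":0.9,"z":0,"yaw":0,"hand":1},{"x":-3.6,"y":0.9,"z":0,"yaw":0,"hand":1},{"x":-3.6,"y":0.9,"z":0,"yaw":0,"hand":1},{"x":-3.6,"y":0.9,"z":0,"yaw":0,"hand":1},{"x":-3.6,"y":0.9,"z":0,"yaw":0,"hand":1},{"x":-3.6,"y":0.9,"z":0,"yaw":0,"hand":1},{"x":-3.6,"y":0.9,"z":0,"yaw":0,"hand":1},{"x":0,"y":0,"z":3.5,"yaw":0,"hand":1},{"x":0,"y":0,"z":3.5,"yaw":0,"hand":1},{"x":0,"y":0,"z":0,"yaw":0,"hand":1},{"x":0,"y":0,"z":0,"yaw":0,"hand":1}]'
python3 - <<'E'
from h import *
s=sensors.state();print(s["ee_pos"],s["qpos"])
im=camera("wrist")[:,:,::-1]
M=R.from_quat(s["tool_rot"],scalar_first=True).as_matrix();print(M.round(3))
im=im.copy()
t=np.linspace(0,2*np.pi,60)
c=np.c_[.4256+.03*np.cos(t),-.3613+.03*np.sin(t),0*t+.08]
cv2.polylines(im,[proj("wrist",c,s).astype(int)],True,(0,0,255),1)
cv2.imwrite("pics/w3.png",im)
E
```

```text
time: 3.0
ee_pos: [0.4276, -0.3564, 0.3332]
tool_rot: [-0.003, 0.801, 0.599, 0.0]
ft_force: [0.3, 0.3, 0.6]
width: 0.0869
finger_force: 0.0
[ 0.42756851 -0.35637158  0.33316595] [-8.95650930e-01  5.32772096e-01  1.67331885e+00  3.08599659e-04
  9.42024460e-01 -6.09901319e-01]
[[ 0.282  0.959 -0.004]
 [ 0.959 -0.282  0.005]
 [ 0.004 -0.005 -1.   ]]
```

View pics/w3.png

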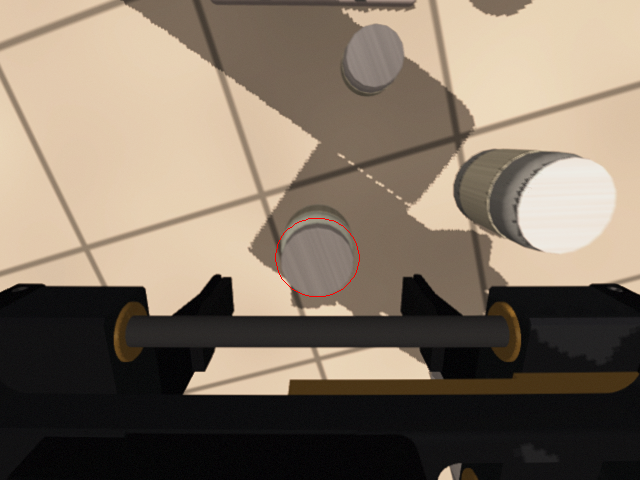

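The lid is centred at (318,260), matching the red prediction and midway between the fingers at 232 and 403. I'll descend and grasp.

```bash
python3 -m crank '[{"x":-0.5,"y":0,"z":3.9,"yaw":0,"hand":1},{"x":0,"y":0,"z":3.9,"yaw":0,"hand":1},{"x":0,"y":0,"z":3.9,"yaw":0,"hand":1},{"x":0,"y":0,"z":0,"yaw":0,"hand":1},{"x":0,"y":0,"z":0,"yaw":0,"hand":-1},{"x":0,"y":0,"z":0,"yaw":0,"hand":-1},{"x":0,"y":0,"z":0,"yaw":0,"hand":-1},{"x":0,"y":0,"z":0,"yaw":0,"hand":-1},{"x":0,"y":0,"z":0,"yaw":0,"hand":-1},{"x":0,"y":0,"z":0,"yaw":0,"hand":-1}]' 25
python3 - <<'E'
from h import *
s=sensors.state();o=np.load("o.npy")
t=opf(o)([0,.012,0])[0];M=R.from_quat(s["tool_rot"],scalar_first=True).as_matrix();print(s["ee_pos"],M.round(3),"shift cm",(M.T@(t-s["ee_pos"])*100).round(2), np.degrees(np.arctan2(M[1,1],M[0,1])))
E
```

```text
time: 3.88
ee_pos: [0.4259, -0.3634, 0.2202]
tool_rot: [0.001, 0.801, 0.598, -0.0]
ft_force: [-2.7, 1.1, 10.7]
width: 0.0588
finger_force: 25.0
[ 0.42587459 -0.36335408  0.22023788] [[ 0.284  0.959  0.001]
 [ 0.959 -0.284 -0.002]
 [-0.002  0.001 -1.   ]] shift cm [34.97 -0.52 21.97] -16.486075047658463
```

```bash
python3 -m crank '[{"x":0,"y":0,"z":-2,"yaw":0,"hand":-1},{"x":0,"y":0,"z":-3.5,"yaw":0,"hand":-1},{"x":0,"y":0,"z":-3.5,"yaw":0,"hand":-1},{"x":0,"y":0,"z":-2,"yaw":0,"hand":-1},{"x":2.5,"y":0,"z":0,"yaw":0.4,"hand":-1},{"x":3.5,"y":0,"z":0,"yaw":0,"hand":-1},{"x":3.5,"y":0,"z":0,"yaw":0,"hand":-1},{"x":3.5,"y":0,"z":0,"yaw":0,"hand":-1},{"x":3.5,"y":0,"z":0,"yaw":0,"hand":-1},{"x":3.5,"y":0,"z":0,"yaw":0,"hand":-1},{"x":3.5,"y":0,"z":0,"yaw":0,"hand":-1},{"x":3.5,"y":0,"z":0,"yaw":0,"hand":-1}]'
python3 -m crank '[{"x":3.5,"y":-0.3,"z":0,"yaw":0,"hand":-1},{"x":2.5,"y":-0.2,"z":0,"yaw":0,"hand":-1},{"x":1.3,"y":0,"z":0,"yaw":0,"hand":-1},{"x":0,"y":0,"z":0,"yaw":0,"hand":-1},{"x":0,"y":0,"z":0,"yaw":0,"hand":-1}]'
python3 - <<'E'
from h import *
s=sensors.state();o=np.load("o.npy")
t=opf(o)([0,.012,0])[0];M=R.from_quat(s["tool_rot"],scalar_first=True).as_matrix();print(s["ee_pos"],M.round(3),"shift cm",(M.T@(t-s["ee_pos"])*100).round(2), np.degrees(np.arctan2(M[1,1],M[0,1])),s["qpos"])
E
```

```text
time: 4.88
ee_pos: [0.5043, -0.1032, 0.3282]
tool_rot: [0.0, 0.804, 0.595, 0.0]
ft_force: [1.4, 0.0, -2.7]
width: 0.0591
finger_force: 25.0
time: 5.3
ee_pos: [0.5207, -0.0329, 0.3281]
tool_rot: [0.0, 0.803, 0.596, 0.0]
ft_force: [0.4, -1.3, -2.8]
width: 0.0591
finger_force: 25.0
[ 0.52066423 -0.03291531  0.32809962] [[ 0.289  0.957  0.001]
 [ 0.957 -0.289 -0.   ]
 [-0.     0.001 -1.   ]] shift cm [ 0.56 -0.23 32.81] -16.797001376265822 [-2.77472034e-01  5.00604396e-01  1.76612586e+00 -3.51729069e-04
  8.74138960e-01  1.59166301e-02]
```

```bash
python3 -m crank '[{"x":0.5,"y":-0.2,"z":3,"yaw":0,"hand":-1},{"x":0,"y":0,"z":3,"yaw":0,"hand":-1},{"x":0,"y":0,"z":2,"yaw":0,"hand":-1},{"x":0,"y":0,"z":1,"yaw":0,"hand":-1},{"x":0,"y":0,"z":0,"yaw":0,"hand":-1},{"x":0,"y":0,"z":0,"yaw":0,"hand":-1}]'
python3 -m crank '[{"x":0,"y":0,"z":0.2,"yaw":0,"hand":-1},{"x":0,"y":0,"z":0.1,"yaw":0,"hand":-1},{"x":0,"y":0,"z":0,"yaw":0,"hand":-1}]'
```

```text
time: 5.8
ee_pos: [0.5206, -0.0292, 0.2379]
tool_rot: [0.0, 0.804, 0.595, -0.0]
ft_force: [-0.2, 0.3, -2.6]
width: 0.0588
finger_force: 25.0
time: 6.05
ee_pos: [0.5207, -0.0285, 0.2357]
tool_rot: [0.001, 0.803, 0.595, 0.001]
ft_force: [-0.1, -0.3, -2.2]
width: 0.059
finger_force: 25.0
```

```bash
python3 -m crank '[{"x":0,"y":0,"z":0.1,"yaw":0,"hand":-1},{"x":0,"y":0,"z":0,"yaw":0,"hand":-1},{"x":0,"y":0,"z":0,"yaw":0,"hand":-1}]'
python3 -m crank '[{"x":0,"y":0,"z":0.1,"yaw":0,"hand":-1},{"x":0,"y":0,"z":0,"yaw":0,"hand":-1},{"x":0,"y":0,"z":0,"yaw":0,"hand":-1}]'
```

```text
time: 6.3
ee_pos: [0.5206, -0.0283, 0.2343]
tool_rot: [0.001, 0.803, 0.595, 0.0]
ft_force: [-0.3, -0.9, 0.0]
width: 0.059
finger_force: 25.0
time: 6.55
ee_pos: [0.5206, -0.0283, 0.2342]
tool_rot: [0.001, 0.803, 0.595, 0.0]
ft_force: [-0.9, 0.3, 7.9]
width: 0.0587
finger_force: 25.0
```

```bash
python3 -m crank '[{"x":0,"y":0,"z":0,"yaw":0,"hand":1},{"x":0,"y":0,"z":0,"yaw":0,"hand":1},{"x":0,"y":0,"z":0,"yaw":0,"hand":1},{"x":0,"y":0,"z":0,"yaw":0,"hand":1},{"x":0,"y":0,"z":-2,"yaw":0,"hand":1},{"x":0,"y":0,"z":-4,"yaw":0,"hand":1},{"x":0,"y":0,"z":-4,"yaw":0,"hand":1},{"x":-3.5,"y":0,"z":-2,"yaw":0,"hand":-1},{"x":-3.5,"y":0,"z":0,"yaw":0,"hand":-1},{"x":-3.5,"y":0,"z":0,"yaw":0,"hand":-1},{"x":0,"y":0,"z":0,"yaw":0,"hand":-1},{"x":0,"y":0,"z":0,"yaw":0,"hand":-1}]'
python3 - <<'E'
from h import *
s=sensors.state();o=np.load("o.npy");im=camera("wrist")[:,:,::-1].copy()
M=R.from_quat(s["tool_rot"],scalar_first=True).as_matrix();J=o[3]
t=np.linspace(0,2*np.pi,60)
cv2.polylines(im,[proj("wrist",opf(o)(np.c_[.03*np.cos(t),.012+.03*np.sin(t),0*t+.094]),s).astype(int)],True,(0,0,255),1)
cv2.polylines(im,[proj("wrist",opf(o)([[-.015,-.082+J,.083],[.015,-.082+J,.083],[.015,-.094+J,.083],[-.015,-.094+J,.083]]),s).astype(int)],True,(0,255,0),1)
cv2.imwrite("pics/w4.png",im);np.save("w4.npy",s,allow_pickle=True)
g=opf(o)([0,-.094+J-.012-.0095,.070+.164])[0]
print(s["ee_pos"],s["width"],"shift",(M.T@(g-s["ee_pos"])*100).round(2))
E
```

```text
time: 7.55
ee_pos: [0.4894, -0.1302, 0.3528]
tool_rot: [-0.0, 0.805, 0.594, 0.0]
ft_force: [0.8, 0.4, 0.3]
width: 0.0615
finger_force: 0.0
[ 0.48941797 -0.13021202  0.35281095] 0.06145936545427248 shift [ 0.72 -0.06 11.88]
```

View pics/w4.png

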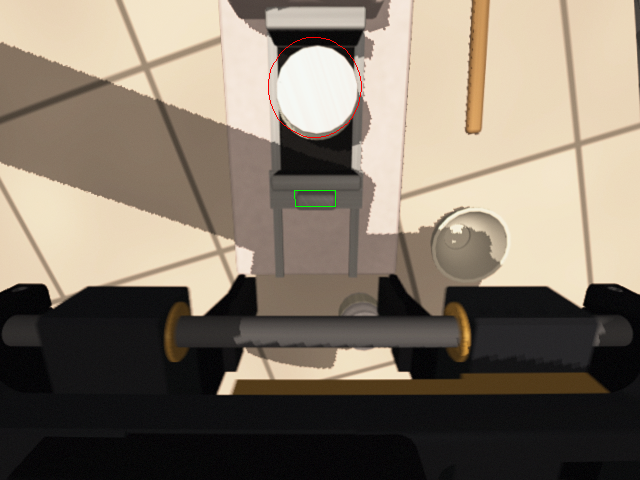

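The picture shows the jar standing at (318,91), on the jaws' centre line, and the tab at (315,199) as predicted. Next I'll go down behind the tab with the fingers shut.

```bash
python3 -m crank '[{"x":0,"y":0,"z":0,"yaw":0,"hand":-1},{"x":0,"y":0,"z":3,"yaw":0,"hand":-1},{"x":0,"y":0,"z":3,"yaw":0,"hand":-1},{"x":0,"y":0,"z":3,"yaw":0,"hand":-1},{"x":0,"y":0,"z":2.9,"yaw":0,"hand":-1},{"x":0,"y":0,"z":0,"yaw":0,"hand":-1},{"x":0,"y":0,"z":0,"yaw":0,"hand":-1}]' 20
python3 -m crank '[{"x":0.5,"y":0,"z":0,"yaw":0,"hand":-1},{"x":0.5,"y":0,"z":0,"yaw":0,"hand":-1},{"x":0.5,"y":0,"z":0,"yaw":0,"hand":-1},{"x":0.5,"y":0,"z":0,"yaw":0,"hand":-1},{"x":0.4,"y":0,"z":0,"yaw":0,"hand":-1},{"x":0.4,"y":0,"z":0,"yaw":0,"hand":-1},{"x":0.4,"y":0,"z":0,"yaw":0,"hand":-1},{"x":0.4,"y":0,"z":0,"yaw":0,"hand":-1},{"x":0,"y":0,"z":0,"yaw":0,"hand":-1},{"x":0,"y":0,"z":0,"yaw":0,"hand":-1}]'
python3 - <<'E'
from h import *
s=sensors.state();o=np.load("o.npy")
M=R.from_quat(s["tool_rot"],scalar_first=True).as_matrix();print("op y",R.from_euler("z",-o[2]).apply(s["ee_pos"]-[o[0],o[1],0]),"tool F",M.T@s["ft_force"],s["width"])
E
```

```text
time: 8.18
ee_pos: [0.4896, -0.1273, 0.2324]
tool_rot: [-0.002, 0.803, 0.596, -0.001]
ft_force: [-0.2, -0.5, 0.6]
width: 0.0108
finger_force: 0.0
time: 9.02
ee_pos: [0.4998, -0.0935, 0.2334]
tool_rot: [-0.001, 0.803, 0.595, -0.0]
ft_force: [-0.7, 0.1, 0.3]
width: 0.0003
finger_force: 0.0
op y [-1.98480324e-04 -5.76349487e-02  2.33441867e-01] tool F [-0.07024916 -0.67241341 -0.27767723] 0.0003388373028322919
```

```bash
python3 -m crank '[{"x":0.4,"y":0,"z":0,"yaw":0,"hand":-1},{"x":0.4,"y":0,"z":0,"yaw":0,"hand":-1},{"x":0.3,"y":0,"z":0,"yaw":0,"hand":-1}]'
python3 -m crank '[{"x":0.2,"y":0,"z":0,"yaw":0,"hand":-1},{"x":0.2,"y":0,"z":0,"yaw":0,"hand":-1}]'
python3 -m crank '[{"x":0.2,"y":0,"z":0,"yaw":0,"hand":-1}]'
python3 - <<'E'
from h import *
s=sensors.state();o=np.load("o.npy")
M=R.from_quat(s["tool_rot"],scalar_first=True).as_matrix();print("op y",R.from_euler("z",-o[2]).apply(s["ee_pos"]-[o[0],o[1],0]),"tool F",M.T@s["ft_force"],s["width"])
E
```

```text
time: 9.27
ee_pos: [0.5029, -0.0835, 0.2334]
tool_rot: [-0.001, 0.803, 0.596, -0.001]
ft_force: [-2.7, -2.7, -0.0]
width: 0.0007
finger_force: 2.2
time: 9.43
ee_pos: [0.5041, -0.0796, 0.2334]
tool_rot: [-0.001, 0.803, 0.596, -0.001]
ft_force: [-3.4, -4.3, -0.4]
width: 0.0004
finger_force: 2.2
time: 9.52
ee_pos: [0.5047, -0.0777, 0.2334]
tool_rot: [-0.001, 0.803, 0.595, -0.001]
ft_force: [-3.1, -3.3, -1.1]
width: 0.0003
finger_force: 2.2
op y [-1.35190011e-04 -4.10393098e-02  2.33408268e-01] tool F [-4.03112163 -2.02789122  1.12204699] 0.00029032154388438335
```

Now it is pushing with about 4 N, the jar sliding. I'll continue in small steps.

```bash
python3 -m crank '[{"x":0.1,"y":0,"z":0,"yaw":0,"hand":-1},{"x":0.05,"y":0,"z":0,"yaw":0,"hand":-1}]'
python3 -m crank '[{"x":0.1,"y":0,"z":0,"yaw":0,"hand":-1}]'
```

```text
time: 9.68
ee_pos: [0.505, -0.0765, 0.2334]
tool_rot: [-0.001, 0.803, 0.596, -0.001]
ft_force: [-5.5, -6.5, -0.9]
width: 0.0004
finger_force: 4.1
time: 9.77
ee_pos: [0.5052, -0.0762, 0.2335]
tool_rot: [-0.0, 0.803, 0.596, -0.002]
ft_force: [-7.7, -12.1, -0.5]
width: 0.0008
finger_force: 6.8
```

```bash
python3 -m crank '[{"x":0.1,"y":0,"z":0,"yaw":0,"hand":-1},{"x":0,"y":0,"z":0,"yaw":0,"hand":-1}]'
```

```text
time: 9.93
ee_pos: [0.5053, -0.0759, 0.2335]
tool_rot: [-0.0, 0.803, 0.596, -0.002]
ft_force: [-7.6, -12.1, -1.3]
width: 0.0002
finger_force: 7.0
```

```bash
python3 -m crank '[{"x":0,"y":0,"z":0,"yaw":0,"hand":-1},{"x":0,"y":0,"z":0,"yaw":0,"hand":-1},{"x":-1,"y":0,"z":0,"yaw":0,"hand":-1},{"x":-0.5,"y":0,"z":0,"yaw":0,"hand":-1},{"x":0,"y":0,"z":-3,"yaw":0,"hand":-1},{"x":0,"y":0,"z":-4,"yaw":0,"hand":-1},{"x":0,"y":0,"z":-4,"yaw":0,"hand":-1},{"x":2,"y":1,"z":-4,"yaw":0,"hand":-1},{"x":3,"y":1,"z":-2,"yaw":0,"hand":-1},{"x":2,"y":0,"z":0,"yaw":0,"hand":-1},{"x":0,"y":0,"z":0,"yaw":0,"hand":-1},{"x":0,"y":0,"z":0,"yaw":0,"hand":-1}]'
python3 - <<'E'
from h import *
s=sensors.state();o=np.load("o.npy");im=camera("wrist")[:,:,::-1].copy()
cv2.imwrite("pics/w5raw.png",im);np.save("w5.npy",s,allow_pickle=True)
t=np.linspace(0,2*np.pi,60)
cv2.polylines(im,[proj("wrist",opf(o)(np.c_[.03*np.cos(t),.025+.03*np.sin(t),0*t+.094]),s).astype(int)],True,(0,0,255),1)
c=np.array([.0218,.13,.119])+.011*nrm
cv2.circle(im,tuple(proj("wrist",opf(o)(c),s)[0].astype(int)),3,(0,0,255),-1)
for ph,col in ((0,(0,255,0)),(.2,(255,0,0)),(.4,(255,0,255))):
    d=.026*(down*np.cos(ph)+np.array([0,-np.sin(ph),0]))
    p=proj("wrist",opf(o)(np.array([c+d,c-d])),s).astype(int);cv2.line(im,tuple(p[0]),tuple(p[1]),col,1);print(ph,p.tolist())
print(s["ee_pos"])
p=proj("wrist",opf(o)(c),s)[0].astype(int)
x0=max(p[0]-110,0);y0=max(p[1]-80,0)
cr=im[y0:y0+230,x0:x0+260];print(x0,y0);cv2.imwrite("pics/w5.png",cv2.resize(cr,None,fx=2.6,fy=2.6,interpolation=3))
E
```

```text
time: 10.93
ee_pos: [0.5401, -0.0283, 0.4006]
tool_rot: [0.0, 0.803, 0.596, 0.001]
ft_force: [-0.6, 0.6, 0.4]
width: 0.0003
finger_force: 0.0
0 [[357, 86], [296, 79]]
0.2 [[357, 94], [297, 70]]
0.4 [[355, 101], [299, 62]]
[ 0.54010227 -0.02826426  0.40055334]
219 3
```

View pics/w5.png

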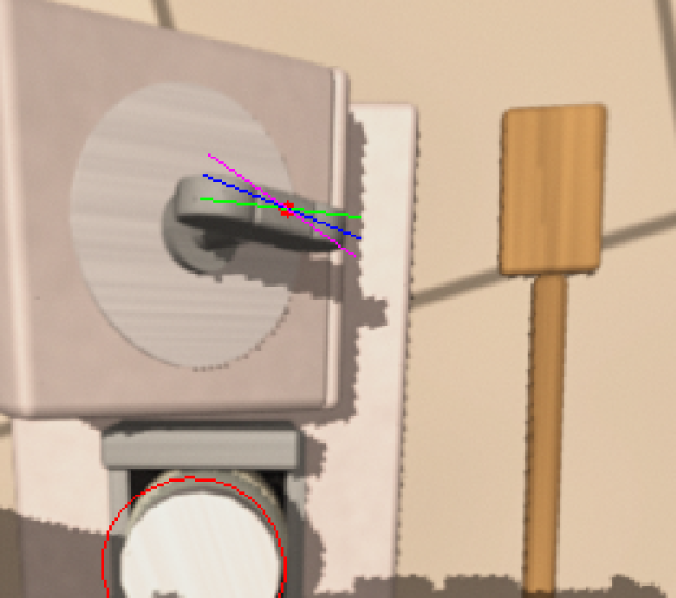

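The crop shows the jar standing against the fixed jaw. The key's bow top runs from (180,190) to (345,230), about 5 mm nearer the robot than I predicted, with phi about 0.12. I'll triangulate its centre.

```bash
python3 - <<'E'
from h import *
s=np.load("w5.npy",allow_pickle=True).item();o=np.load("o.npy")
A=lambda u,v:np.array([165+u/3.478,160+v/3.48]); B=lambda u,v:np.array([240+u/2.221,200+v/2.222]);W=lambda u,v:np.array([219+u/2.6,3+v/2.6])
inv=lambda p:R.from_euler("z",-o[2]).apply(p-np.array([o[0],o[1],0]))
a,b,w=("scene",A(637,287),s),("side",B(125,40),s),("wrist",W(262,207),s)
for l in([a,w],[b,w],[a,b,w]):
    p,e=tri(l);print(p.round(4),(inv(p)*1e3).round(1),round(e,1), "grip",((inv(p)-.011*nrm)*1e3).round(1))
# disc centre on face: wrist crop (183,225), scene crop (655,310)
p,e=tri([("wrist",W(183,226),s),("scene",A(655,311),s)]);print("disc",(inv(p)*1e3).round(1),e)
# jar lid in this view
print("lid px",W(200,565),proj("wrist",opf(o)([0,.025,.094]),s))
s=sensors.state();M=R.from_quat(s["tool_rot"],scalar_first=True).as_matrix()
for g in ([.0175,.129,.283],):print("shift",(M.T@(opf(o)(g)[0]-s["ee_pos"])*100).round(2),s["qpos"].round(3))
E
```

```text
[0.5759 0.0808 0.1214] [ 21.7 131.3 121.4] 0.1 grip [ 15.4 131.3 112.4]
[0.5763 0.0812 0.1178] [ 22.  131.8 117.8] 1.0 grip [ 15.7 131.8 108.8]
[0.5761 0.0809 0.1198] [ 21.9 131.4 119.8] 1.0 grip [ 15.6 131.4 110.7]
disc [ -2.2 131.3  83.7] 0.6907409313886888
lid px [295.92307692 220.30769231] [[293.40254212 221.97917153]]
shift [11.32 -0.13 11.68] [-0.261  0.42   1.65   0.     1.071  0.033]
```

```bash
python3 -m crank '[{"x":3,"y":0,"z":0,"yaw":0,"hand":1},{"x":3,"y":0,"z":0,"yaw":0,"hand":1},{"x":3,"y":0,"z":0,"yaw":0,"hand":1},{"x":2.4,"y":0,"z":0,"yaw":0,"hand":1},{"x":0,"y":0,"z":0,"yaw":-7,"hand":1},{"x":0,"y":0,"z":0,"yaw":-7,"hand":1},{"x":0,"y":0,"z":0,"yaw":-7,"hand":1},{"x":0,"y":0,"z":0,"yaw":-7,"hand":1},{"x":0,"y":0,"z":0,"yaw":-7,"hand":1},{"x":0,"y":0,"z":0,"yaw":-7,"hand":1},{"x":0,"y":0,"z":0,"yaw":-7,"hand":1}]'
python3 -m crank '[{"x":0,"y":0,"z":3,"yaw":-7,"hand":1},{"x":0,"y":0,"z":3,"yaw":-7,"hand":1},{"x":0,"y":0,"z":0,"yaw":-7,"hand":1},{"x":0,"y":0,"z":0,"yaw":-7,"hand":1},{"x":0,"y":0,"z":0,"yaw":-4.4,"hand":1},{"x":0,"y":0,"z":0,"yaw":0,"hand":1},{"x":0,"y":0,"z":0,"yaw":0,"hand":1}]' 35
cat > st.py <<'E'
from h import *
s=sensors.state();o=np.load("o.npy")
M=R.from_quat(s["tool_rot"],scalar_first=True).as_matrix()
print("op mm",(R.from_euler("z",-o[2]).apply(s["ee_pos"]-[o[0],o[1],0])*1e3).round(1),"yang",np.degrees(np.arctan2(M[1,1],M[0,1])).round(1),"shift",(M.T@(opf(o)([.018,.1305,.285])[0]-s["ee_pos"])*100).round(2),"q",s["qpos"].round(2),"F",(M.T@s["ft_force"]).round(1),"mom",(M.T@s["moment"]).round(2),"w",s["width"].round(4))
E
python3 st.py
```

```text
time: 11.9
ee_pos: [0.5728, 0.0785, 0.3988]
tool_rot: [-0.001, 0.482, 0.876, -0.001]
ft_force: [-0.1, 1.2, 0.3]
width: 0.0659
finger_force: 0.0
time: 12.48
ee_pos: [0.5729, 0.0788, 0.3392]
tool_rot: [-0.001, 0.223, 0.975, -0.0]
ft_force: [0.2, 0.8, 0.9]
width: 0.0868
finger_force: 0.0Traceback (most recent call last):
  File "st.py", line 4, in <module>
    print("op mm",(R.from_euler("z",-o[2]).apply(s["ee_pos"]-[o[0],o[1],0])*1e3).round(1),"yang",np.degrees(np.arctan2(M[1,1],M[0,1])).round(1),"shift",(M.T@(opf(o)([.018,.1305,.285])[0]-s["ee_pos"])*100).round(2),"q",s["qpos"].round(2),"F",(M.T@s["ft_force"]).round(1),"mom",(M.T@s["moment"]).round(2),"w",s["width"].round(4))
                                                                                                                                                                                                                                                                                                                   ^^^^^^^^^^^^^^^^
AttributeError: 'float' object has no attribute 'round'
```

```bash
sed -i 's/s\["width"\].round(4)/round(s["width"],4)/' st.py; python3 st.py
```

```text
op mm [ 19.5 128.5 339.2] yang 64.3 shift [0.17 0.18 5.42] q [-0.06  0.55  1.61  0.    0.98 -1.18] F [ 0.2  0.8 -0.9] mom [ 0.02  0.03 -0.  ] w 0.0868
```

```bash
python3 -m crank '[{"x":0.1,"y":0.2,"z":2.4,"yaw":0,"hand":1},{"x":0,"y":0,"z":2,"yaw":0,"hand":1},{"x":0,"y":0,"z":1,"yaw":0,"hand":1},{"x":0,"y":0,"z":0,"yaw":0,"hand":-1},{"x":0,"y":0,"z":0,"yaw":0,"hand":-1},{"x":0,"y":0,"z":0,"yaw":0,"hand":-1},{"x":0,"y":0,"z":0,"yaw":0,"hand":-1},{"x":0,"y":0,"z":0,"yaw":0,"hand":-1},{"x":0,"y":0,"z":0,"yaw":0,"hand":-1},{"x":0,"y":0,"z":0,"yaw":0,"hand":-1},{"x":0,"y":0,"z":0,"yaw":0,"hand":-1},{"x":0,"y":0,"z":0,"yaw":0,"hand":-1}]' 35; python3 st.py
```

```text
time: 13.48
ee_pos: [0.5731, 0.082, 0.2863]
tool_rot: [0.0, 0.221, 0.975, 0.0]
ft_force: [-0.1, 1.2, 0.3]
width: 0.0351
finger_force: 0.0
op mm [ 18.7 131.7 286.3] yang 64.5 shift [ 0.05 -0.13  0.13] q [-0.05  0.63  1.65 -0.    0.86 -1.18] F [ 0.6  1.1 -0.3] mom [0.   0.02 0.01] w 0.0351
```

```bash
python3 -m crank '[{"x":0,"y":0,"z":0,"yaw":0,"hand":-1},{"x":0,"y":0,"z":0,"yaw":0,"hand":-1},{"x":0,"y":0,"z":0,"yaw":0,"hand":-1},{"x":0,"y":0,"z":0,"yaw":0,"hand":-1},{"x":0,"y":0,"z":0,"yaw":0,"hand":-1}]'; python3 st.py
```

```text
time: 13.9
ee_pos: [0.5727, 0.081, 0.286]
tool_rot: [-0.001, 0.219, 0.976, -0.002]
ft_force: [-1.7, -4.6, 1.6]
width: 0.0113
finger_force: 34.7
op mm [ 18.6 130.5 286. ] yang 64.7 shift [ 0.06 -0.01  0.1 ] q [-0.05  0.63  1.65 -0.    0.87 -1.18] F [-0.4 -4.9 -1.6] mom [ 1.53 -0.16 -0.38] w 0.0113
```

```bash
python3 -m crank '[{"x":0,"y":-0.1,"z":0,"yaw":3,"hand":-1},{"x":0,"y":0,"z":0,"yaw":3,"hand":-1},{"x":0,"y":0,"z":0,"yaw":3,"hand":-1},{"x":0,"y":0,"z":0,"yaw":3,"hand":-1},{"x":0,"y":0,"z":0,"yaw":3,"hand":-1},{"x":0,"y":0,"z":0,"yaw":3,"hand":-1},{"x":0,"y":0,"z":0,"yaw":3,"hand":-1},{"x":0,"y":0,"z":0,"yaw":3,"hand":-1}]'; python3 st.py
```

```text
time: 14.57
ee_pos: [0.573, 0.0804, 0.2866]
tool_rot: [0.001, 0.418, 0.909, -0.002]
ft_force: [0.9, -2.0, 3.8]
width: 0.0158
finger_force: 36.8
op mm [ 19.1 130.1 286.6] yang 40.6 shift [ 0.11 -0.03  0.16] q [-0.05  0.63  1.65 -0.    0.86 -0.76] F [-2.1 -0.6 -3.8] mom [ 1.26 -0.7  -0.74] w 0.0158
```

The 15.8 mm opening agrees with the tilted bow following the fingers. I'll continue.

```bash
python3 -m crank '[{"x":0,"y":0,"z":0,"yaw":3,"hand":-1},{"x":0,"y":0,"z":0,"yaw":3,"hand":-1},{"x":0,"y":0,"z":0,"yaw":3,"hand":-1},{"x":0,"y":0,"z":0,"yaw":3,"hand":-1},{"x":0,"y":0,"z":0,"yaw":3,"hand":-1},{"x":0,"y":0,"z":0,"yaw":3,"hand":-1},{"x":0,"y":0,"z":0,"yaw":3,"hand":-1},{"x":0,"y":0,"z":0,"yaw":3,"hand":-1},{"x":0,"y":0,"z":0,"yaw":3,"hand":-1},{"x":0,"y":0,"z":0,"yaw":3,"hand":-1},{"x":0,"y":0,"z":0,"yaw":3,"hand":-1},{"x":0,"y":0,"z":0,"yaw":3,"hand":-1}]'; python3 st.py
```

```text
time: 15.57
ee_pos: [0.5735, 0.0795, 0.2884]
tool_rot: [0.002, 0.679, 0.734, -0.001]
ft_force: [-1.5, -6.2, 13.5]
width: 0.021
finger_force: 37.4
op mm [ 19.8 129.4 288.4] yang 4.5 shift [ 0.17 -0.13  0.34] q [-0.05  0.62  1.65 -0.01  0.87 -0.13] F [ -6.2  -2.  -13.5] mom [ 1.2  -1.29 -0.41] w 0.021
```

```bash
python3 -m crank '[{"x":0,"y":0,"z":0,"yaw":3,"hand":-1},{"x":0,"y":0,"z":0,"yaw":3,"hand":-1},{"x":0,"y":0,"z":0,"yaw":3,"hand":-1},{"x":0,"y":0,"z":0,"yaw":3,"hand":-1},{"x":0,"y":0,"z":0,"yaw":3,"hand":-1},{"x":0,"y":0,"z":0,"yaw":3,"hand":-1},{"x":0,"y":0,"z":0,"yaw":3,"hand":-1},{"x":0,"y":0,"z":0,"yaw":3,"hand":-1},{"x":0,"y":0,"z":0,"yaw":3,"hand":-1},{"x":0,"y":0,"z":0,"yaw":3,"hand":-1},{"x":0,"y":0,"z":0,"yaw":3,"hand":-1},{"x":0,"y":0,"z":0,"yaw":3,"hand":-1}]'; python3 st.py
```

```text
time: 16.57
ee_pos: [0.5739, 0.0807, 0.2899]
tool_rot: [0.002, 0.873, 0.488, 0.002]
ft_force: [-1.1, -2.6, 20.7]
width: 0.0207
finger_force: 36.7
op mm [ 19.8 130.7 289.9] yang -31.6 shift [-0.06 -0.17  0.49] q [-0.05  0.62  1.65 -0.    0.87  0.5 ] F [ -2.7   0.6 -20.7] mom [ 0.74 -1.   -0.21] w 0.0207
```

```bash
python3 -m crank '[{"x":0,"y":0,"z":0,"yaw":3.5,"hand":-1},{"x":0,"y":0,"z":0,"yaw":3.5,"hand":-1},{"x":0,"y":0,"z":0,"yaw":3.5,"hand":-1},{"x":0,"y":0,"z":0,"yaw":3.5,"hand":-1},{"x":0,"y":0,"z":0,"yaw":3.5,"hand":-1},{"x":0,"y":0,"z":0,"yaw":3.5,"hand":-1},{"x":0,"y":0,"z":0,"yaw":3.5,"hand":-1},{"x":0,"y":0,"z":0,"yaw":3.5,"hand":-1},{"x":0,"y":0,"z":0,"yaw":3.5,"hand":-1},{"x":0,"y":0,"z":0,"yaw":3.5,"hand":-1},{"x":0,"y":0,"z":0,"yaw":3.5,"hand":-1},{"x":0,"y":0,"z":0,"yaw":3.5,"hand":-1}]'; python3 st.py
python3 -m crank '[{"x":0,"y":0,"z":0,"yaw":3.5,"hand":-1},{"x":0,"y":0,"z":0,"yaw":3.5,"hand":-1},{"x":0,"y":0,"z":0,"yaw":3.5,"hand":-1},{"x":0,"y":0,"z":0,"yaw":3.5,"hand":-1},{"x":0,"y":0,"z":0,"yaw":3.5,"hand":-1},{"x":0,"y":0,"z":0,"yaw":3.5,"hand":-1},{"x":0,"y":0,"z":0,"yaw":3.5,"hand":-1},{"x":0,"y":0,"z":0,"yaw":3.5,"hand":-1},{"x":0,"y":0,"z":0,"yaw":3.5,"hand":-1},{"x":0,"y":0,"z":0,"yaw":3.5,"hand":-1},{"x":0,"y":0,"z":0,"yaw":3.5,"hand":-1},{"x":0,"y":0,"z":0,"yaw":3.5,"hand":-1}]'; python3 st.py
```

```text
time: 17.57
ee_pos: [0.5754, 0.0807, 0.2905]
tool_rot: [0.001, 0.99, 0.141, 0.006]
ft_force: [0.5, -2.4, 15.1]
width: 0.0152
finger_force: 33.9
op mm [ 21.3 131.1 290.5] yang -73.7 shift [-0.31 -0.13  0.55] q [-0.05  0.62  1.65  0.    0.86  1.23] F [ -0.    2.6 -15.1] mom [ 0.03 -0.47  0.1 ] w 0.0152
time: 18.57
ee_pos: [0.5751, 0.0795, 0.2892]
tool_rot: [0.001, 0.975, -0.22, 0.005]
ft_force: [0.8, -6.2, 11.9]
width: 0.011
finger_force: 35.8
op mm [ 21.4 129.9 289.2] yang -115.5 shift [-0.35 -0.01  0.42] q [-0.05  0.62  1.65 -0.01  0.86  1.96] F [  3.5   5.2 -11.9] mom [-1.63  0.52 -0.62] w 0.011
```

The width is back to 11 mm, so the bow has made half a turn. I'll let go, rise, turn back 180° and grasp again.

```bash
python3 -m crank '[{"x":0,"y":0,"z":0,"yaw":0,"hand":1},{"x":0,"y":0,"z":0,"yaw":0,"hand":1},{"x":0,"y":0,"z":0,"yaw":0,"hand":1},{"x":0,"y":0,"z":-2.5,"yaw":0,"hand":1},{"x":0,"y":0,"z":-3.5,"yaw":0,"hand":1},{"x":0,"y":0,"z":0,"yaw":-7,"hand":1},{"x":0,"y":0,"z":0,"yaw":-7,"hand":1},{"x":0,"y":0,"z":0,"yaw":-7,"hand":1},{"x":0,"y":0,"z":0,"yaw":-7,"hand":1},{"x":0,"y":0,"z":0,"yaw":-7,"hand":1},{"x":0,"y":0,"z":0,"yaw":-7,"hand":1},{"x":0,"y":0,"z":0,"yaw":-7,"hand":1}]'
python3 -m crank '[{"x":0,"y":0,"z":0,"yaw":-7,"hand":1},{"x":0,"y":0,"z":0,"yaw":-7,"hand":1},{"x":0,"y":0,"z":0,"yaw":-7,"hand":1},{"x":0,"y":0,"z":0,"yaw":-7,"hand":1},{"x":0,"y":0,"z":0,"yaw":-7,"hand":1},{"x":0,"y":0,"z":0,"yaw":-7,"hand":1},{"x":0,"y":0,"z":0,"yaw":-7,"hand":1},{"x":0,"y":0,"z":0,"yaw":-7,"hand":1},{"x":0,"y":0,"z":0,"yaw":-7,"hand":1},{"x":0,"y":0,"z":0,"yaw":-7,"hand":1},{"x":0,"y":0,"z":0,"yaw":-7,"hand":1},{"x":0,"y":0,"z":0,"yaw":-7,"hand":1}]'
python3 -m crank '[{"x":0,"y":0,"z":0,"yaw":-7,"hand":1},{"x":0,"y":0,"z":0,"yaw":-7,"hand":1},{"x":0,"y":0,"z":0,"yaw":-7,"hand":1},{"x":0,"y":0,"z":0,"yaw":-7,"hand":1},{"x":0,"y":0,"z":0,"yaw":-7,"hand":1},{"x":0,"y":0,"z":0,"yaw":-7,"hand":1},{"x":0,"y":0,"z":0,"yaw":-4,"hand":0},{"x":0,"y":0,"z":0,"yaw":0,"hand":0},{"x":0,"y":0,"z":0,"yaw":0,"hand":0}]'; python3 st.py
```

```text
time: 19.57
ee_pos: [0.5723, 0.0816, 0.3454]
tool_rot: [-0.001, 0.978, 0.206, -0.001]
ft_force: [0.3, 0.5, 0.8]
width: 0.0822
finger_force: 0.0
time: 20.57
ee_pos: [0.5723, 0.0816, 0.3453]
tool_rot: [-0.001, 0.589, 0.808, -0.0]
ft_force: [0.4, 0.3, -0.6]
width: 0.0871
finger_force: 0.0
time: 21.32
ee_pos: [0.5724, 0.0814, 0.3455]
tool_rot: [-0.001, 0.23, 0.973, 0.0]
ft_force: [0.3, -0.3, -0.2]
width: 0.0743
finger_force: 0.0
op mm [ 18.2 130.9 345.5] yang 63.4 shift [ 0.   -0.05  6.05] q [-0.05  0.54  1.61  0.    0.99 -1.16] F [-0.4 -0.1  0.2] mom [ 0.04 -0.03  0.  ] w 0.0743
```

```bash
python3 -m crank '[{"x":0,"y":0,"z":2,"yaw":0,"hand":0},{"x":0,"y":0,"z":2.5,"yaw":0,"hand":0},{"x":0,"y":0,"z":1.5,"yaw":0,"hand":-0.2},{"x":0,"y":0,"z":0,"yaw":0,"hand":-1},{"x":0,"y":0,"z":0,"yaw":0,"hand":-1},{"x":0,"y":0,"z":0,"yaw":0,"hand":-1},{"x":0,"y":0,"z":0,"yaw":0,"hand":-1},{"x":0,"y":0,"z":0,"yaw":0,"hand":-1},{"x":0,"y":0,"z":0,"yaw":0,"hand":-1},{"x":0,"y":0,"z":0,"yaw":0,"hand":-1},{"x":0,"y":0,"z":0,"yaw":0,"hand":-1},{"x":0,"y":0,"z":0,"yaw":0,"hand":-1}]'; python3 st.py
python3 -m crank '[{"x":0,"y":0,"z":0,"yaw":3,"hand":-1},{"x":0,"y":0,"z":0,"yaw":3,"hand":-1},{"x":0,"y":0,"z":0,"yaw":3,"hand":-1},{"x":0,"y":0,"z":0,"yaw":3,"hand":-1},{"x":0,"y":0,"z":0,"yaw":3,"hand":-1},{"x":0,"y":0,"z":0,"yaw":3,"hand":-1},{"x":0,"y":0,"z":0,"yaw":3,"hand":-1},{"x":0,"y":0,"z":0,"yaw":3,"hand":-1},{"x":0,"y":0,"z":0,"yaw":3,"hand":-1},{"x":0,"y":0,"z":0,"yaw":3,"hand":-1},{"x":0,"y":0,"z":0,"yaw":3,"hand":-1},{"x":0,"y":0,"z":0,"yaw":3,"hand":-1}]'; python3 st.py
```

```text
time: 22.32
ee_pos: [0.5728, 0.0805, 0.287]
tool_rot: [0.001, 0.228, 0.974, -0.001]
ft_force: [-1.4, -3.7, 5.1]
width: 0.0113
finger_force: 34.8
op mm [ 18.9 130.1 287. ] yang 63.6 shift [0.09 0.02 0.2 ] q [-0.05  0.62  1.65 -0.    0.86 -1.16] F [-0.4 -4.  -5.1] mom [ 1.24 -0.14 -0.42] w 0.0113
time: 23.32
ee_pos: [0.5736, 0.0798, 0.288]
tool_rot: [0.003, 0.518, 0.855, -0.001]
ft_force: [-0.5, -7.6, 10.4]
width: 0.0176
finger_force: 38.6
op mm [ 19.8 129.7 288. ] yang 27.6 shift [ 0.19 -0.07  0.3 ] q [-0.05  0.62  1.65 -0.01  0.86 -0.53] F [ -6.5  -3.9 -10.4] mom [ 1.51 -1.35 -0.74] w 0.0176
```

```bash
python3 -m crank '[{"x":0,"y":0,"z":0,"yaw":3,"hand":-1},{"x":0,"y":0,"z":0,"yaw":3,"hand":-1},{"x":0,"y":0,"z":0,"yaw":3,"hand":-1},{"x":0,"y":0,"z":0,"yaw":3,"hand":-1},{"x":0,"y":0,"z":0,"yaw":3,"hand":-1},{"x":0,"y":0,"z":0,"yaw":3,"hand":-1},{"x":0,"y":0,"z":0,"yaw":3,"hand":-1},{"x":0,"y":0,"z":0,"yaw":3,"hand":-1},{"x":0,"y":0,"z":0,"yaw":3,"hand":-1},{"x":0,"y":0,"z":0,"yaw":3,"hand":-1},{"x":0,"y":0,"z":0,"yaw":3,"hand":-1},{"x":0,"y":0,"z":0,"yaw":3,"hand":-1}]'; python3 st.py
python3 -m crank '[{"x":0,"y":0,"z":0,"yaw":2,"hand":-1},{"x":0,"y":0,"z":0,"yaw":2,"hand":-1},{"x":0,"y":0,"z":0,"yaw":2,"hand":-1},{"x":0,"y":0,"z":0,"yaw":2,"hand":-1}]'; python3 st.py
```

```text
time: 24.32
ee_pos: [0.5736, 0.0802, 0.2894]
tool_rot: [0.002, 0.758, 0.652, 0.001]
ft_force: [-3.1, -4.7, 19.4]
width: 0.0208
finger_force: 38.3
op mm [ 19.7 130.1 289.4] yang -8.6 shift [ 0.07 -0.16  0.44] q [-0.05  0.62  1.65 -0.    0.87  0.1 ] F [ -5.2  -2.3 -19.4] mom [ 1.04 -1.24 -0.43] w 0.0208
time: 24.65
ee_pos: [0.5736, 0.0805, 0.2897]
tool_rot: [0.002, 0.801, 0.598, 0.001]
ft_force: [-2.1, -4.1, 20.3]
width: 0.0209
finger_force: 37.7
op mm [ 19.7 130.4 289.7] yang -16.5 shift [ 0.01 -0.17  0.47] q [-0.05  0.62  1.65 -0.    0.87  0.24] F [ -4.5  -0.8 -20.3] mom [ 0.93 -1.18 -0.43] w 0.0209
```

```bash
python3 -m crank '[{"x":0,"y":0,"z":0,"yaw":2,"hand":-1},{"x":0,"y":0,"z":0,"yaw":2,"hand":-1},{"x":0,"y":0,"z":0,"yaw":2,"hand":-1}]'; python3 st.py
python3 -m crank '[{"x":0,"y":0,"z":0,"yaw":2,"hand":-1},{"x":0,"y":0,"z":0,"yaw":2,"hand":-1},{"x":0,"y":0,"z":0,"yaw":2,"hand":-1}]'; python3 st.py
```

```text
time: 24.9
ee_pos: [0.5739, 0.0808, 0.29]
tool_rot: [0.002, 0.832, 0.555, 0.002]
ft_force: [-2.3, -1.4, 21.0]
width: 0.0206
finger_force: 38.1
op mm [ 19.8 130.8 290. ] yang -22.6 shift [-0.04 -0.18  0.5 ] q [-0.05  0.62  1.65 -0.    0.87  0.34] F [ -2.1  -1.5 -21. ] mom [ 0.89 -0.8  -0.31] w 0.0206
time: 25.15
ee_pos: [0.5741, 0.0809, 0.2902]
tool_rot: [0.002, 0.86, 0.511, 0.003]
ft_force: [-0.8, -2.6, 21.4]
width: 0.021
finger_force: 38.8
op mm [ 19.9 130.9 290.2] yang -28.6 shift [-0.08 -0.19  0.52] q [-0.05  0.62  1.65 -0.    0.87  0.45] F [ -2.6   0.6 -21.5] mom [ 0.81 -0.8  -0.53] w 0.021
```

```bash
python3 -m crank '[{"x":0,"y":0,"z":0,"yaw":2,"hand":-1},{"x":0,"y":0,"z":0,"yaw":2,"hand":-1}]'; python3 st.py
python3 -m crank '[{"x":0,"y":0,"z":0,"yaw":2,"hand":-1},{"x":0,"y":0,"z":0,"yaw":2,"hand":-1}]'; python3 st.py
```

```text
time: 25.32
ee_pos: [0.5743, 0.0811, 0.2902]
tool_rot: [0.002, 0.877, 0.481, 0.003]
ft_force: [-1.7, -2.0, 20.9]
width: 0.0217
finger_force: 40.9
op mm [ 20.1 131.1 290.2] yang -32.5 shift [-0.12 -0.19  0.52] q [-0.05  0.62  1.65 -0.    0.87  0.52] F [ -2.6  -0.2 -20.9] mom [ 0.72 -0.84 -0.85] w 0.0217
time: 25.48
ee_pos: [0.5744, 0.0811, 0.2902]
tool_rot: [0.002, 0.893, 0.451, 0.003]
ft_force: [0.0, -0.1, 20.0]
width: 0.0224
finger_force: 42.8
op mm [ 20.2 131.2 290.2] yang -36.4 shift [-0.14 -0.18  0.52] q [-0.05  0.62  1.65 -0.    0.86  0.58] F [  0.    0.2 -20. ] mom [ 0.51 -0.78 -1.07] w 0.0224
```

The moment rises while the bow stands still, so the stop is reached. I'll hold, open a little (the slope is close) and rise.

```bash
python3 -m crank '[{"x":0,"y":0,"z":0,"yaw":0,"hand":-1},{"x":0,"y":0,"z":0,"yaw":0,"hand":-1},{"x":0,"y":0,"z":0,"yaw":0,"hand":-1},{"x":0,"y":0,"z":0,"yaw":0,"hand":-0.15},{"x":0,"y":0,"z":0,"yaw":0,"hand":-0.15},{"x":0,"y":0,"z":0,"yaw":0,"hand":-0.15},{"x":0,"y":0,"z":0,"yaw":0,"hand":-0.15}]'; python3 st.py
python3 -m crank '[{"x":0,"y":0,"z":-1,"yaw":0,"hand":-0.15},{"x":0,"y":0,"z":-2,"yaw":0,"hand":-0.15},{"x":0,"y":0,"z":-3,"yaw":0,"hand":-0.15},{"x":0,"y":0,"z":-3,"yaw":0,"hand":-0.15},{"x":-3,"y":0,"z":-2,"yaw":0,"hand":0},{"x":-4,"y":0,"z":0,"yaw":0,"hand":0},{"x":-3,"y":0,"z":0,"yaw":0,"hand":0},{"x":-1,"y":0,"z":0,"yaw":0,"hand":0},{"x":0,"y":0,"z":0,"yaw":0,"hand":0},{"x":0,"y":0,"z":0,"yaw":0,"hand":0}]'
python3 - <<'E'
from h import *
s=sensors.state();o=np.load("o.npy");im=camera("wrist")[:,:,::-1].copy()
c=np.array([.0185,.13,.119])+.011*nrm
for ph,col in ((4.4,(0,255,0)),(4.7,(255,0,0))):
    d=.026*(down*np.cos(ph)+np.array([0,-np.sin(ph),0]))
    p=proj("wrist",opf(o)(np.array([c+d,c-d])),s).astype(int);cv2.line(im,tuple(p[0]),tuple(p[1]),col,1);print(ph,p.tolist())
cv2.imwrite("pics/w6.png",im);print(s["ee_pos"])
E
```

```text
time: 26.07
ee_pos: [0.5725, 0.0813, 0.2859]
tool_rot: [-0.001, 0.893, 0.45, 0.0]
ft_force: [0.3, -0.3, 0.3]
width: 0.0353
finger_force: 0.0
op mm [ 18.3 130.8 285.9] yang -36.6 shift [-0.04 -0.02  0.09] q [-0.05  0.63  1.65  0.    0.86  0.59] F [-0.1  0.4 -0.3] mom [ 0.04 -0.15  0.  ] w 0.0353
time: 26.9
ee_pos: [0.5076, -0.0074, 0.3963]
tool_rot: [-0.0, 0.893, 0.449, 0.001]
ft_force: [0.3, 0.0, -0.3]
width: 0.0433
finger_force: 0.0
4.4 [[302, 49], [344, 119]]
4.7 [[310, 45], [337, 124]]
[ 0.50755085 -0.00741034  0.39631993]
```

View pics/w6.png

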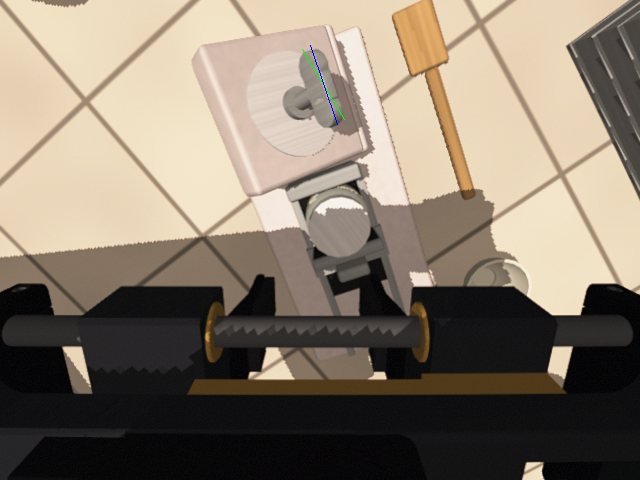

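The bow runs from about (315,55) to (332,120), along the 4.7 rad line. The jar stands between both jaws at (340,222), and the arm is clear. Handing in.

```bash
python3 -c "
from rig import ticket
print(ticket.close_job())"
```

```text
the job is handed in; nothing more can be done
None
```

The squat jar stands gripped between both jaws and the key is wound to its stop. The arm is clear, and I handed the job in at about 27 s; no verdict was shown.

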